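# Power-cycle the wireless repeater at its own socket switch

### The job

The wireless repeater (the plug-in unit with two stub antennas) has hung: restart it by pressing the rocker switch of its own socket off with a fingertip, leaving it off for at least three seconds, then pressing it back on and drawing the hand clear. Press gently, leave the other four switches as they are, and do not pull out or shift anything that is plugged in or standing on the desk.

Things in the scene. Friction and masses are not known exactly. Their poses are not given: they have to be found in the camera images.
- power_box: Grey desk power box screwed to the desk: 124 mm (its x) by 350 mm (its y) by 45 mm high. Origin: centre of its underside, on the desk. Five round sockets face up in a row along its y (64 mm apart) at its x = +28 mm; in front of each, at its x = -38 mm (the side nearer the robot), is that socket's own white rocker switch. It stands at a different place and yaw each time.
- socket_1 (a point): Centre of the mouth of socket 1 at the box's top face (well 40 mm across, 17 mm deep). Sockets 1 to 5 run from the box's +y end to its -y end.
- socket_2 (a point): Centre of the mouth of socket 2 at the box's top face (well 40 mm across, 17 mm deep).
- socket_3 (a point): Centre of the mouth of socket 3 at the box's top face (well 40 mm across, 17 mm deep).
- socket_4 (a point): Centre of the mouth of socket 4 at the box's top face (well 40 mm across, 17 mm deep).
- socket_5 (a point): Centre of the mouth of socket 5 at the box's top face (well 40 mm across, 17 mm deep). Always empty.
- switch_1 (a point): Middle of the rocker switch of socket 1, over its pivot, 6 mm above the box's top face. Axes as the box's: the pivot runs along y; the rocker is 32 mm long (x) and 24 mm wide (y), a shallow V of two paddles in a black frame.
- switch_2 (a point): The same for socket 2.
- switch_3 (a point): The same for socket 3.
- switch_4 (a point): The same for socket 4.
- switch_5 (a point): The same for socket 5.
- rocker_1 (a joint): Tilt of rocker 1, rad. +0.22 = ON: the end at the socket's side is down and the end nearer the robot stands up; -0.22 = OFF: the other way round. It snaps over and stays once pushed past level (0); pressing 10 mm from the pivot takes about 4 N. There, the raised paddle's top is 9 mm and the lowered one's 4.5 mm above the box's top face. Starts on.
- rocker_2 (a joint): The same for rocker 2. Starts on.
- rocker_3 (a joint): The same for rocker 3. Starts on.
- rocker_4 (a joint): The same for rocker 4. Starts on.
- rocker_5 (a joint): The same for rocker 5. Starts off (its socket is empty).
- repeater: White plug-in wireless repeater: a block 48 by 42 mm with two upright black stub antennas on its sides (61 mm over them), standing 70 mm above the box's top. In any of sockets 1 to 4. Its round plug (37 mm) stands in a socket, a loose fit. Origin: underside of the plug, 17 mm below the box's top face, on the socket's axis.
- charger: White plug-in USB charger: a 42 mm block with two slots in its top, 42 mm above the box's top. In any of sockets 1 to 4. Its round plug (37 mm) stands in a socket, a loose fit. Origin: underside of the plug, 17 mm below the box's top face, on the socket's axis.
- lamp: Plug-in night light: round, 48 mm across, with a clear dome, 48 mm above the box's top. In any of sockets 1 to 4. Its round plug (37 mm) stands in a socket, a loose fit. Origin: underside of the plug, 17 mm below the box's top face, on the socket's axis.
- timer: White plug-in timer: 50 mm square with a round dial on top, 41 mm above the box's top. In any of sockets 1 to 4. Its round plug (37 mm) stands in a socket, a loose fit. Origin: underside of the plug, 17 mm below the box's top face, on the socket's axis.
- handheld: Black handheld two-way radio standing upright on the desk, 34 by 56 mm, 192 mm high with its antenna. Origin: centre of its underside. Not part of the job.
- speaker: Small black desk speaker, 75 by 115 mm, 101 mm high. Origin: centre of its underside. Not part of the job.
- multimeter: Yellow and black multimeter lying on the desk, 140 by 70 mm, 40 mm high. Origin: centre of its underside. Not part of the job.
Things that resemble listed ones, but are neither listed nor needed, are in the scene too. Leave any blue look-alike of the timer alone. Leave any purple look-alike of the charger alone.

How it is judged (in metres and radians):
On the way, in this order (a step that is already met when the one before it is completed fails the run):
1. the repeater's socket is switched off and stays off for three seconds (((horizontal distance between repeater and socket_1 below 0.02 m and value of joint rocker_1 below -0.15 rad) or (horizontal distance between repeater and socket_2 below 0.02 m and value of joint rocker_2 below -0.15 rad) or (horizontal distance between repeater and socket_3 below 0.02 m and value of joint rocker_3 below -0.15 rad) or (horizontal distance between repeater and socket_4 below 0.02 m and value of joint rocker_4 below -0.15 rad))), for 2.7 s.
2. the repeater's socket is switched on again (((horizontal distance between repeater and socket_1 below 0.02 m and value of joint rocker_1 above 0.15 rad) or (horizontal distance between repeater and socket_2 below 0.02 m and value of joint rocker_2 above 0.15 rad) or (horizontal distance between repeater and socket_3 below 0.02 m and value of joint rocker_3 above 0.15 rad) or (horizontal distance between repeater and socket_4 below 0.02 m and value of joint rocker_4 above 0.15 rad))), for 0.2 s.
At the end, for the whole second after the job is handed in: Switches 1 to 4 are on (over 0.15 rad), switch 5 is off (under -0.15 rad), and the four plug-in units are still in their sockets, at rest, within 6 mm of where they stood (value of joint each of rocker_1, rocker_2, rocker_3, rocker_4 above 0.15 rad and value of joint rocker_5 below -0.15 rad and distance of each of repeater, charger, lamp, timer from where it was at the start of the episode below 0.006 m and linear speed of each of repeater, charger, lamp, timer below 0.02 m/s); the robot touches nothing.
It fails at once if the switch of another socket is rocked, or the empty socket is switched on ((value of joint rocker_1 below 0.1 rad and not (horizontal distance between repeater and socket_1 below 0.02 m)) or (value of joint rocker_2 below 0.1 rad and not (horizontal distance between repeater and socket_2 below 0.02 m)) or (value of joint rocker_3 below 0.1 rad and not (horizontal distance between repeater and socket_3 below 0.02 m)) or (value of joint rocker_4 below 0.1 rad and not (horizontal distance between repeater and socket_4 below 0.02 m)) or value of joint rocker_5 above -0.1 rad).
It fails at once if something plugged in is lifted, carried off or pushed askew in its socket (over 6 mm or 0.15 rad) (distance of any of repeater, charger, lamp, timer from where it was at the start of the episode above 0.006 m or angle between any of repeater, charger, lamp, timer's own z axis and vertical above 0.15 rad).
It fails at once if the robot presses on the power box or a switch with more than 30 N (contact force between any of the fingers, the arm and power_box above 30 N).
It fails at once if the handheld radio, the speaker or the multimeter is disturbed (over 10 mm or tipped) (distance of any of handheld, speaker, multimeter from where it was at the start of the episode above 0.01 m or angle between handheld's own z axis and vertical above 0.2 rad).
It also fails if it takes over 43 s, if anything falls off the work surface, if the arm or the gripper's body presses on something with over 40 N, if the wrist force passes 120 N, or if a joint passes its speed limit or range.

### The arm

A 6-joint arm with a two-finger parallel gripper is mounted at the origin on the work surface. World frame = base frame: x ahead of the robot, y to its left, z up, the work surface at z = 0. Lengths are in m, angles in degrees, forces in N, time in s.
With the tool pointing down it reaches from about 0.4 to 0.825 m from the base axis. Payload 7 kg.
Tool frame: the origin (TCP) lies midway between the tips of the shut fingers; the grasp point (between the pads) lies 19 mm behind it; z points along the fingers, y is the line along which they close (so a half turn about z gives the same grasp; the last joint's range is limited). The gripper opens to 88 mm and grips with 3 to 60 N. Pads are 19 mm wide; open, the fingers measure 130 mm over their backs; the gripper's body (78 mm by 193 mm) begins 47 mm behind the grasp point.
Start: joints at [81.366, 20.546, 0.682, 0, -70.136, -16.507], TCP at [0.287, 0.611, 0.227] pointing down, gripper open.
Joint ranges: [-176.03, 176.03], [-82.01, 121.73], [-58.28, 71.71], [-173.87, 95.51], [-174.79, -0.11], [-173.66, 173.66]. Speed limits (degrees/s): [136.94, 136.94, 172.46, 180, 180, 180].

### API

Orientations are given as [roll, pitch, yaw] about the fixed x, y, z axes, in that order (R = Rz(yaw) Ry(pitch) Rx(roll)).
In Python, from plant import r gives the robot as it stands. The module is installed in compiled form; this text tells all that it offers.
- The arm moves only by the tool play_rows, never from a script. Its argument "rows" is a list of rows, each an object with "slide": the shift along the tool's x, y, z as a fraction of full scale, a list of three; "delta_rot": the turn, a rotation vector about the tool's x, y, z as a fraction of full scale, a list of three; "fingers": the opening, from -1 (shut) to 1 (fully open). In form: [{"slide": [x, y, z], "delta_rot": [rx, ry, rz], "fingers": fingers}, ...]. A call has 1 to 8 rows; each row shifts and turns the commanded pose from where the row before left it, along the tool's axes as they then stand; what a row does not reach is not made up. Full scale, the value 1, is 0.15 m for a shift and 0.08 rad for a turn. A row lasts 1/8 s, in which the tool goes at most 62.5 mm and 10.7 degrees, less where a joint would pass 70% of its speed; a pose out of reach is approached as far as the arm can. A call with a number of a shift or a turn outside -1 to 1 is refused whole. A call with a gripper value outside its range is refused whole. The fingers move at their own pace and stop on an object; "squeeze" is the grip in N (left out, the last holds). Time passes only in rows, so rows that do not move let the fingers close. It gives the time, the measured TCP pose, the force, the opening and the grip force at its end, in the units of the state.
- r.get_state(): the state, without advancing time (a new reading comes with each control period).
- r.capture(name): name is "side" or "top"; returns a dict with "image" (400x640x3 uint8, blue, green, red), "fx", "fy", "cx", "cy" (pixels), "R" (3x3) and "t" (3): a world point X has camera coordinates R X + t. Camera axes: x right, y down, z forward; pixel columns grow to the right and rows downward; lengths in m; the calibration is good to about 2 mm. A picture is of the moment at which its call begins. There is no depth.
- r.close_job(): hands the job in; it is judged then, once.
The state is a dict: "time_s": time; "joints": joint angles; "qd": joint speeds; "joint_torque": joint torques, N m; "tcp_pos": TCP position; "eef_rot": TCP orientation; "contact_force": force on the tool from outside, world axes, zero at the start; "moment": the same for the moment, N m; "gripper_width": finger opening in m; "gripper_force": force on a finger pad.
Only numpy, scipy, OpenCV 4.12 (cv2) and the standard library are available. Lean on these libraries where they do the work, as an engineer would, in place of code of your own. Each camera call takes 0.05 s, during which the arm holds its last target. There are 200 camera calls.

## Working session

There is one attempt and no reset: what is moved stays moved. The work goes in short steps, Python scripts to look and compute and a tool call to move; the robot and the scene stay as the last step left them, time stands still between calls to the robot, and variables do not carry over. Pictures are saved under pics/ and viewed, at most 10 in all, crops included, and the job is handed in when it is done.

Besides the shell and the picture viewer there is one more tool, called after ">>>" in YAML: its name, and indented under it one key for each argument. play_rows: Moves the arm, as the interface text tells. Shift numbers are shares of 0.15 m and turn numbers shares of 0.08 rad, none past 1 either way. Its arguments: {"type":"object","properties":{"rows":{"type":"array"},"squeeze":{"type":"number"}},"required":["rows"]}

```bash
mkdir -p pics
python3 - <<'E'
from plant import r
import cv2,pickle
d={}
for n in("top","side"):
    c=r.capture(n);d[n]=c;cv2.imwrite(f"pics/{n}0.png",c["image"]);print(n,c["fx"],c["cx"],c["cy"],c["R"],c["t"])
pickle.dump(d,open("c0.pkl","wb"))
s=r.get_state();print(s["time_s"],s["tcp_pos"],s["eef_rot"],s["gripper_width"])
E
```

```text
top 380.93547686209666 320.98263156919444 199.54601459136694 [[ 0.0039018  -0.99996497  0.00740473]
 [-0.99482481 -0.00463335 -0.10149945]
 [ 0.1015302  -0.00697038 -0.99480804]] [0.01876561 0.57344717 1.01549474]
side 406.3696994858544 318.8871506133587 200.71385049226862 [[ 0.9333518  -0.35894217  0.00386461]
 [-0.17216015 -0.45706052 -0.87261479]
 [ 0.31498461  0.81379125 -0.48839379]] [-0.53148239  0.16341195  0.90006971]
0.1 [0.2865972  0.61066269 0.22571351] [ 1.79914891e+02 -7.86512296e-03 -2.51460690e+01] 0.08738091026246005
```

View pics/top0.png

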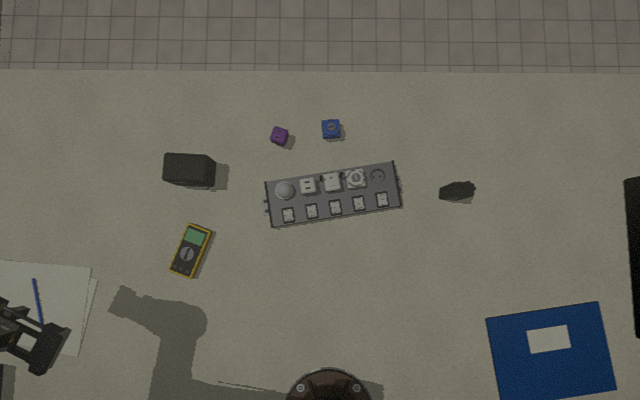

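View pics/side0.png

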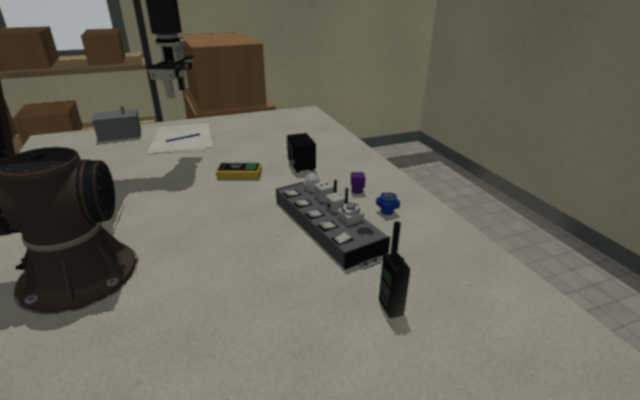

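Both views show the power box, with its sockets running from +y (image left) to -y. In the top view the units are: lamp (285,190), charger (308,186), a white block with black stubs (332,182), timer (356,178), and the empty socket (378,175). The repeater should be the one at (332,182), since it has the black antennas, which also show in the side view at (335-347,190). I'll confirm that in a crop.

```bash
cat > h.py <<'E'
import numpy as np
def ray(c,u,v,z):
    d=c["R"].T@np.array([(u-c["cx"])/c["fx"],(v-c["cy"])/c["fy"],1]);o=-c["R"].T@c["t"]
    return o+d*(z-o[2])/d[2]
def proj(c,X):
    p=c["R"]@np.asarray(X)+c["t"];return c["fx"]*p[0]/p[2]+c["cx"],c["fy"]*p[1]/p[2]+c["cy"]
E
python3 - <<'E'
import cv2,pickle,numpy as np
from h import *
d=pickle.load(open("c0.pkl","rb"));c=d["top"]
P=np.array([ray(c,u,v,.051) for u,v in [(288,215),(311,211),(335,207),(358,203),(382,199)]])[:,:2]
k=np.arange(5)-2
sl=np.array([np.polyfit(k,P[:,i],1) for i in(0,1)]);print(P.round(4),sl, np.hypot(*sl[:,0]),np.degrees(np.arctan2(sl[0,0],-sl[1,0])))
a=cv2.resize(c["image"][155:235,255:410],None,fx=5,fy=5,interpolation=cv2.INTER_CUBIC)
b=cv2.resize(d["side"]["image"][165:270,265:395],None,fx=1.9,fy=1.9,interpolation=cv2.INTER_CUBIC)
w=np.zeros((600,775,3),np.uint8);w[:400]=a;w[400:400+199,:247]=b[:199]
cv2.imwrite("pics/crop0.png",w)
E
```

```text
[[ 0.5292  0.1093]
 [ 0.5402  0.048 ]
 [ 0.5512 -0.0163]
 [ 0.5623 -0.078 ]
 [ 0.5734 -0.1426]] [[ 0.01103781  0.55125474]
 [-0.06299229 -0.01592696]] 0.06395202549075665 9.938745570928727
```

View pics/crop0.png

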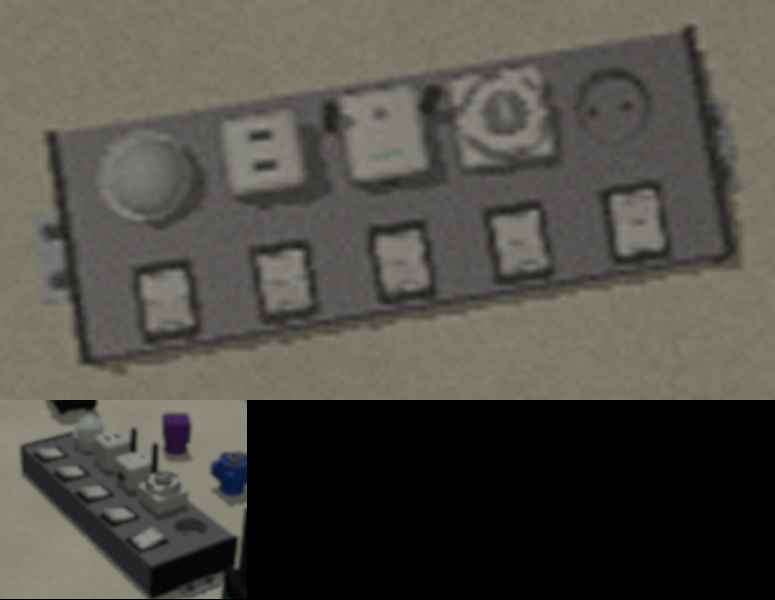

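The crop confirms it: the block at crop (385,135), with an antenna on each side, is the repeater. It sits in socket 3, and its own switch is the middle one at crop (402,262). The blue and purple look-alikes stand on the desk. Next I move above that switch.

>>> play_rows:
  rows:
    - {"slide":[0.236,0.22,0],"delta_rot":[0,0,0],"fingers":-1}
    - {"slide":[0.236,0.22,0],"delta_rot":[0,0,0],"fingers":-1}
    - {"slide":[0.236,0.22,0],"delta_rot":[0,0,0],"fingers":-1}
    - {"slide":[0.236,0.22,0],"delta_rot":[0,0,0],"fingers":-1}
    - {"slide":[0.236,0.22,0],"delta_rot":[0,0,0],"fingers":-1}
    - {"slide":[0.236,0.22,0],"delta_rot":[0,0,0],"fingers":-1}
    - {"slide":[0.236,0.22,0],"delta_rot":[0,0,0],"fingers":-1}

```text
time_s: 0.98
tcp_pos: [0.4131, 0.295, 0.2264]
eef_rot: [180.0, 0.0, -25.1]
contact_force: [1.5, 0.1, -0.3]
gripper_width: 0.023
gripper_force: 0.0
```

>>> play_rows:
  rows:
    - {"slide":[0.236,0.22,0],"delta_rot":[0,0,0],"fingers":-1}
    - {"slide":[0.236,0.22,0],"delta_rot":[0,0,0],"fingers":-1}
    - {"slide":[0.236,0.22,0],"delta_rot":[0,0,0],"fingers":-1}
    - {"slide":[0.236,0.22,0],"delta_rot":[0,0,0],"fingers":-1}
    - {"slide":[0.236,0.22,0],"delta_rot":[0,0,0],"fingers":-1}
    - {"slide":[0.236,0.22,0],"delta_rot":[0,0,0],"fingers":-1}
    - {"slide":[0.236,0.22,0],"delta_rot":[0,0,0],"fingers":-1}

```text
time_s: 1.85
tcp_pos: [0.5394, -0.0193, 0.2264]
eef_rot: [180.0, 0.0, -25.1]
contact_force: [0.5, 1.4, -0.0]
gripper_width: 0.0004
gripper_force: 0.0
```

>>> play_rows:
  rows:
    - {"slide":[0,0,0],"delta_rot":[0,0,-0.956],"fingers":-1}
    - {"slide":[0,0,0],"delta_rot":[0,0,-0.956],"fingers":-1}
    - {"slide":[0,0,0],"delta_rot":[0,0,-0.956],"fingers":-1}
    - {"slide":[0,0,0],"delta_rot":[0,0,-0.956],"fingers":-1}
    - {"slide":[0,0,0],"delta_rot":[0,0,-0.956],"fingers":-1}
    - {"slide":[0,0,0],"delta_rot":[0,0,-0.956],"fingers":-1}
    - {"slide":[0,0,0],"delta_rot":[0,0,-0.956],"fingers":-1}
    - {"slide":[0,0,0],"delta_rot":[0,0,-0.956],"fingers":-1}

```text
time_s: 2.85
tcp_pos: [0.5389, -0.0178, 0.2262]
eef_rot: [-180.0, 0.0, 10.1]
contact_force: [-0.8, -0.4, -1.1]
gripper_width: 0.0006
gripper_force: 0.0
```

>>> play_rows:
  rows:
    - {"slide":[0,0,0.24],"delta_rot":[0,0,0],"fingers":-1}
    - {"slide":[0,0,0.24],"delta_rot":[0,0,0],"fingers":-1}
    - {"slide":[0,0,0.24],"delta_rot":[0,0,0],"fingers":-1}
    - {"slide":[0,0,0.24],"delta_rot":[0,0,0],"fingers":-1}
    - {"slide":[0,0,0],"delta_rot":[0,0,0],"fingers":-1}

```text
time_s: 3.48
tcp_pos: [0.5369, -0.0184, 0.0801]
eef_rot: [180.0, 0.4, 9.9]
contact_force: [-0.5, -0.3, 0.3]
gripper_width: 0.0003
gripper_force: 0.0
```

Run:
```python
from plant import r
import cv2,numpy as np
from h import *
c=r.capture("side");s=r.get_state();p=s["tcp_pos"];print(p,s["contact_force"])
print("tip px",proj(c,p),"sw3",proj(c,[.5505,-.016,.051]),"A",proj(c,[.5407,-.0177,.054]))
S=(265,150);a=cv2.resize(c["image"][150:270,265:405],None,fx=5,fy=5,interpolation=cv2.INTER_CUBIC)
for X,col in((p,(0,0,255)),([.5505,-.016,.051],(0,255,0))):
    u,v=proj(c,X);cv2.circle(a,(int((u-265)*5+2),int((v-150)*5+2)),4,col,1)
cv2.imwrite("pics/side1.png",a)
```

```text
[ 0.53850567 -0.01806117  0.08203683] [0.46850756 0.65623505 0.14319618]
tip px (np.float64(310.05159373408594), np.float64(203.6652430024992)) sw3 (np.float64(314.28322243520483), np.float64(213.05453434709273)) A (np.float64(310.8919694664131), np.float64(213.06502396578483))
```

View pics/side1.png

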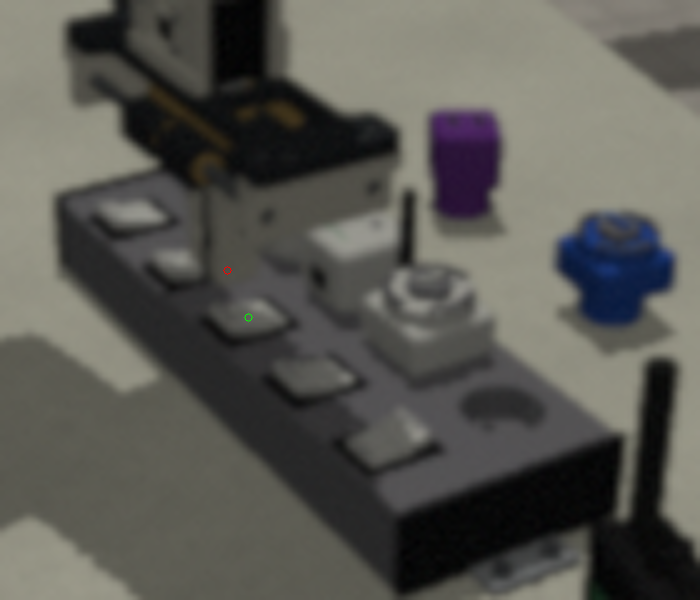

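The crop shows the shut fingertips (red, crop 228,270) over the near half of switch 3 (green, 248,317). The body is clear of the repeater. I'll descend and press in small steps.

>>> play_rows:
  rows:
    - {"slide":[0.007,0,0.08],"delta_rot":[0,0,0],"fingers":-1}
    - {"slide":[0,0,0.06],"delta_rot":[0,0,0],"fingers":-1}
    - {"slide":[0,0,0],"delta_rot":[0,0,0],"fingers":-1}

```text
time_s: 3.9
tcp_pos: [0.5399, -0.0177, 0.0612]
eef_rot: [180.0, 0.0, 9.9]
contact_force: [0.4, 0.2, 0.1]
gripper_width: 0.0001
gripper_force: 0.0
```

>>> play_rows:
  rows:
    - {"slide":[0,0,0.01],"delta_rot":[0,0,0],"fingers":-1}
    - {"slide":[0,0,0.01],"delta_rot":[0,0,0],"fingers":-1}
    - {"slide":[0,0,0],"delta_rot":[0,0,0],"fingers":-1}

```text
time_s: 4.28
tcp_pos: [0.5402, -0.0176, 0.0586]
eef_rot: [-180.0, -0.0, 9.9]
contact_force: [0.5, 1.1, -0.4]
gripper_width: 0.0005
gripper_force: 0.0
```

>>> play_rows:
  rows:
    - {"slide":[0,0,0.01],"delta_rot":[0,0,0],"fingers":-1}
    - {"slide":[0,0,0],"delta_rot":[0,0,0],"fingers":-1}

```text
time_s: 4.53
tcp_pos: [0.5402, -0.0176, 0.057]
eef_rot: [180.0, 0.0, 9.9]
contact_force: [-1.3, 0.3, -0.2]
gripper_width: 0.0005
gripper_force: 0.0
```

>>> play_rows:
  rows:
    - {"slide":[0,0,0.01],"delta_rot":[0,0,0],"fingers":-1}
    - {"slide":[0,0,0],"delta_rot":[0,0,0],"fingers":-1}

```text
time_s: 4.78
tcp_pos: [0.5403, -0.0176, 0.0556]
eef_rot: [180.0, -0.0, 9.9]
contact_force: [-1.2, 0.4, 1.7]
gripper_width: 0.0001
gripper_force: 1.1
```

>>> play_rows:
  rows:
    - {"slide":[0,0,0.01],"delta_rot":[0,0,0],"fingers":-1}
    - {"slide":[0,0,0],"delta_rot":[0,0,0],"fingers":-1}

```text
time_s: 5.03
tcp_pos: [0.5399, -0.0176, 0.0539]
eef_rot: [-180.0, 0.0, 9.9]
contact_force: [-1.3, 0.7, 0.7]
gripper_width: 0.0009
gripper_force: 0.5
```

>>> play_rows:
  rows:
    - {"slide":[0,0,0.01],"delta_rot":[0,0,0],"fingers":-1}
    - {"slide":[0,0,0],"delta_rot":[0,0,0],"fingers":-1}

```text
time_s: 5.28
tcp_pos: [0.5402, -0.0176, 0.0523]
eef_rot: [-180.0, 0.0, 9.9]
contact_force: [-0.2, -0.1, 0.2]
gripper_width: 0.0001
gripper_force: 0.0
```

>>> play_rows:
  rows:
    - {"slide":[0,0,0.01],"delta_rot":[0,0,0],"fingers":-1}
    - {"slide":[0,0,0],"delta_rot":[0,0,0],"fingers":-1}

```text
time_s: 5.52
tcp_pos: [0.5404, -0.0175, 0.0511]
eef_rot: [180.0, -0.0, 9.9]
contact_force: [0.8, -0.6, 1.1]
gripper_width: 0.0004
gripper_force: 0.5
```

Run:
```python
from plant import r
import cv2
c=r.capture("side");s=r.get_state();print(s["tcp_pos"],s["contact_force"])
cv2.imwrite("pics/side2.png",cv2.resize(c["image"][165:255,275:385],None,fx=6,fy=6,interpolation=cv2.INTER_CUBIC))
```

```text
[ 0.54039006 -0.01754492  0.05113768] [ 1.61023056 -0.10155703  0.93137612]
```

View pics/side2.png

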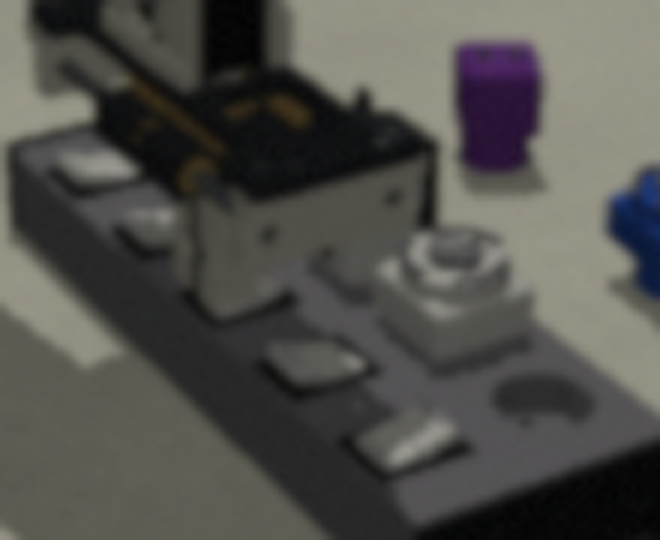

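The finger hides rocker 3 (crop 240,290), so I'll lift and check it.

>>> play_rows:
  rows:
    - {"slide":[0,0,-0.12],"delta_rot":[0,0,0],"fingers":-1}
    - {"slide":[0,0,-0.13],"delta_rot":[0,0,0],"fingers":-1}
    - {"slide":[0,0,0],"delta_rot":[0,0,0],"fingers":-1}

```text
time_s: 5.95
tcp_pos: [0.5412, -0.0173, 0.0899]
eef_rot: [-180.0, -0.2, 9.9]
contact_force: [-0.5, 1.0, -0.8]
gripper_width: 0.0002
gripper_force: 0.0
```

Run:
```python
from plant import r
import cv2
c=r.capture("side");s=r.get_state();print(s["time_s"],s["tcp_pos"],s["contact_force"])
cv2.imwrite("pics/side3.png",cv2.resize(c["image"][165:255,275:385],None,fx=6,fy=6,interpolation=cv2.INTER_CUBIC))
```

```text
6.0 [ 0.54043453 -0.01745537  0.08888563] [0.18099078 0.28705582 0.21766227]
```

View pics/side3.png

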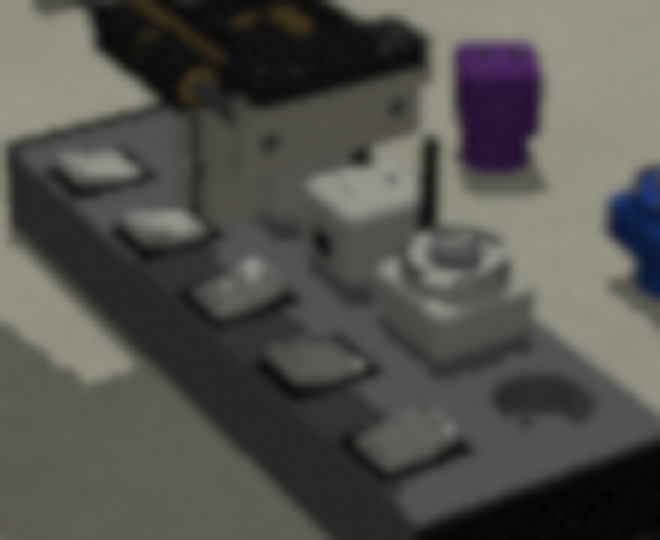

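Rocker 3 (crop 240,290) now shows the same shape as the OFF rocker 5, with its socket side raised. Rockers 1, 2 and 4 are unchanged. While it stays off, I'll move over to the socket-side paddle and tilt the hand back, away from the repeater.

>>> play_rows:
  rows:
    - {"slide":[0.094,0,0],"delta_rot":[0,0,0],"fingers":-1}
    - {"slide":[0.094,0,0],"delta_rot":[0,0,0],"fingers":-1}
    - {"slide":[0,0,0],"delta_rot":[0,0.8,0],"fingers":-1}
    - {"slide":[0,0,0],"delta_rot":[0,0.8,0],"fingers":-1}
    - {"slide":[0,0,0],"delta_rot":[0,0.8,0],"fingers":-1}
    - {"slide":[0,0,0],"delta_rot":[0,0.8,0],"fingers":-1}
    - {"slide":[0,0,0],"delta_rot":[0,0,0],"fingers":-1}
    - {"slide":[0,0,0],"delta_rot":[0,0,0],"fingers":-1}

```text
time_s: 7.0
tcp_pos: [0.5689, -0.0125, 0.0886]
eef_rot: [180.0, -14.6, 9.9]
contact_force: [-0.6, 0.5, 0.3]
gripper_width: 0.0008
gripper_force: 0.0
```

>>> play_rows:
  rows:
    - {"slide":[0,0,0],"delta_rot":[0,0,0],"fingers":-1}
    - {"slide":[0,0,0],"delta_rot":[0,0,0],"fingers":-1}
    - {"slide":[0,0,0],"delta_rot":[0,0,0],"fingers":-1}
    - {"slide":[0,0,0],"delta_rot":[0,0,0],"fingers":-1}
    - {"slide":[0,0,0],"delta_rot":[0,0,0],"fingers":-1}
    - {"slide":[0,0,0],"delta_rot":[0,0,0],"fingers":-1}
    - {"slide":[0,0,0],"delta_rot":[0,0,0],"fingers":-1}
    - {"slide":[0,0,0],"delta_rot":[0,0,0],"fingers":-1}

```text
time_s: 8.0
tcp_pos: [0.568, -0.0127, 0.0886]
eef_rot: [-180.0, -14.7, 9.9]
contact_force: [0.1, -0.4, -0.2]
gripper_width: 0.0003
gripper_force: 0.0
```

>>> play_rows:
  rows:
    - {"slide":[0,0,0],"delta_rot":[0,0,0],"fingers":-1}
    - {"slide":[0,0,0],"delta_rot":[0,0,0],"fingers":-1}
    - {"slide":[0,0,0],"delta_rot":[0,0,0],"fingers":-1}
    - {"slide":[0,0,0],"delta_rot":[0,0,0],"fingers":-1}
    - {"slide":[0,0,0],"delta_rot":[0,0,0],"fingers":-1}
    - {"slide":[0,0,0],"delta_rot":[0,0,0],"fingers":-1}
    - {"slide":[0,0,0],"delta_rot":[0,0,0],"fingers":-1}
    - {"slide":[0,0,0],"delta_rot":[0,0,0],"fingers":-1}

```text
time_s: 9.0
tcp_pos: [0.568, -0.0127, 0.0886]
eef_rot: [-180.0, -14.7, 9.9]
contact_force: [-0.3, -0.0, -1.0]
gripper_width: 0.0002
gripper_force: 0.0
```

>>> play_rows:
  rows:
    - {"slide":[-0.015,0,0.057],"delta_rot":[0,0,0],"fingers":-1}
    - {"slide":[-0.015,0,0.057],"delta_rot":[0,0,0],"fingers":-1}
    - {"slide":[-0.015,0,0.057],"delta_rot":[0,0,0],"fingers":-1}
    - {"slide":[0,0,0],"delta_rot":[0,0,0],"fingers":-1}

```text
time_s: 9.5
tcp_pos: [0.5672, -0.013, 0.0608]
eef_rot: [180.0, -14.5, 9.9]
contact_force: [0.6, 0.3, 0.4]
gripper_width: 0.0002
gripper_force: 0.0
```

>>> play_rows:
  rows:
    - {"slide":[-0.0025,0,0.01],"delta_rot":[0,0,0],"fingers":-1}
    - {"slide":[-0.0025,0,0.01],"delta_rot":[0,0,0],"fingers":-1}
    - {"slide":[0,0,0],"delta_rot":[0,0,0],"fingers":-1}

```text
time_s: 9.88
tcp_pos: [0.568, -0.0127, 0.059]
eef_rot: [-180.0, -14.7, 9.9]
contact_force: [0.4, 0.5, 0.2]
gripper_width: 0.0005
gripper_force: 0.0
```

>>> play_rows:
  rows:
    - {"slide":[-0.0025,0,0.01],"delta_rot":[0,0,0],"fingers":-1}
    - {"slide":[0,0,0],"delta_rot":[0,0,0],"fingers":-1}

```text
time_s: 10.12
tcp_pos: [0.5679, -0.0128, 0.0574]
eef_rot: [-180.0, -14.7, 9.9]
contact_force: [-0.0, 0.2, 1.4]
gripper_width: 0.0007
gripper_force: 0.0
```

>>> play_rows:
  rows:
    - {"slide":[-0.0025,0,0.01],"delta_rot":[0,0,0],"fingers":-1}
    - {"slide":[0,0,0],"delta_rot":[0,0,0],"fingers":-1}

```text
time_s: 10.38
tcp_pos: [0.5683, -0.0126, 0.0561]
eef_rot: [180.0, -14.7, 9.9]
contact_force: [0.2, -0.1, 0.4]
gripper_width: 0.0004
gripper_force: 1.0
```

>>> play_rows:
  rows:
    - {"slide":[-0.0025,0,0.01],"delta_rot":[0,0,0],"fingers":-1}
    - {"slide":[0,0,0],"delta_rot":[0,0,0],"fingers":-1}

```text
time_s: 10.62
tcp_pos: [0.5679, -0.0127, 0.0542]
eef_rot: [-180.0, -14.7, 9.9]
contact_force: [-0.6, -0.5, -0.2]
gripper_width: 0.0004
gripper_force: 0.0
```

>>> play_rows:
  rows:
    - {"slide":[-0.0025,0,0.01],"delta_rot":[0,0,0],"fingers":-1}
    - {"slide":[0,0,0],"delta_rot":[0,0,0],"fingers":-1}

```text
time_s: 10.88
tcp_pos: [0.5678, -0.0128, 0.0525]
eef_rot: [180.0, -14.6, 9.9]
contact_force: [-0.8, -0.4, 1.1]
gripper_width: 0.0007
gripper_force: 0.2
```

>>> play_rows:
  rows:
    - {"slide":[-0.0025,0,0.01],"delta_rot":[0,0,0],"fingers":-1}
    - {"slide":[0,0,0],"delta_rot":[0,0,0],"fingers":-1}

```text
time_s: 11.12
tcp_pos: [0.568, -0.0128, 0.0517]
eef_rot: [180.0, -14.7, 9.9]
contact_force: [-4.9, -0.2, 9.1]
gripper_width: 0.0005
gripper_force: 4.3
```

The 9 N reading means the paddle has reached its stop. I'll lift straight up and look.

>>> play_rows:
  rows:
    - {"slide":[0.03,0,-0.12],"delta_rot":[0,0,0],"fingers":-1}
    - {"slide":[0.04,0,-0.15],"delta_rot":[0,0,0],"fingers":-1}
    - {"slide":[0,0,-0.3],"delta_rot":[0,0,0],"fingers":-1}
    - {"slide":[0,0,-0.3],"delta_rot":[0,0,0],"fingers":-1}
    - {"slide":[0,0,-0.3],"delta_rot":[0,0,0],"fingers":-1}
    - {"slide":[0,0,0],"delta_rot":[0,0,0],"fingers":-1}

```text
time_s: 11.88
tcp_pos: [0.5356, -0.0182, 0.2277]
eef_rot: [-180.0, -15.1, 9.9]
contact_force: [1.0, 0.4, -0.4]
gripper_width: 0.0004
gripper_force: 0.0
```

Run:
```python
from plant import r
import cv2
c=r.capture("side");s=r.get_state();print(s["time_s"],s["tcp_pos"],s["contact_force"])
cv2.imwrite("pics/side4.png",cv2.resize(c["image"][165:255,275:385],None,fx=6,fy=6,interpolation=cv2.INTER_CUBIC))
```

```text
11.925 [ 0.53469953 -0.01836376  0.22539738] [-0.25761987  0.56720906 -1.00932168]
```

View pics/side4.png

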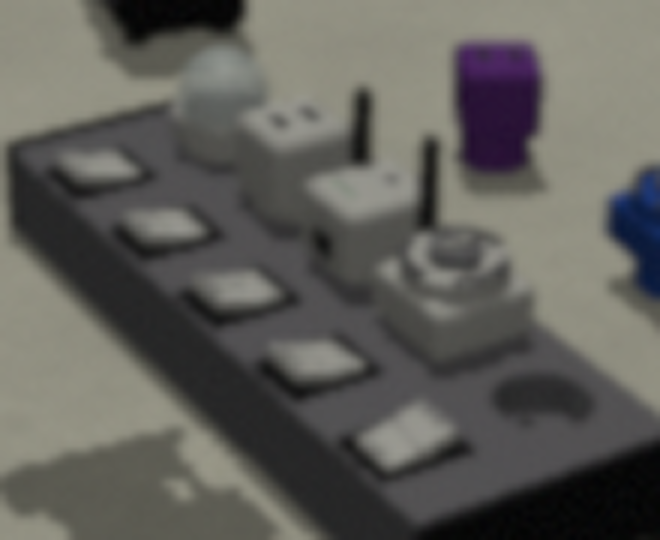

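Rocker 3 (crop 240,290) looks like rockers 1, 2 and 4 again, so it is ON. Rocker 5 is still off, the plug-in units stand upright, and the hand is well clear. Handing in.

```bash
python3 -c "
from plant import r
print(r.close_job())"
```

```text
the job is handed in; nothing more can be done
None
```

I restarted the repeater (socket 3) by pressing its switch off for over three seconds and then back on. The last picture showed switches 1–4 on, 5 off and the plugged-in units upright with the hand clear; I handed the job in, but no verdict came back.

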